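Change over the tub on the rinser and set its water valve

ROBOT

A 6-joint arm with a two-finger parallel gripper is mounted at the origin on the work surface. World frame = base frame: x ahead of the robot, y to its left, z up, the work surface at z = 0. Lengths are in m, angles in rad, forces in N, time in s.
With the tool pointing down it reaches from about 0.35 to 0.85 m from the base axis. Payload 8.1 kg.
Tool frame: the origin (TCP) lies midway between the tips of the shut fingers; the grasp point (between the pads) lies 19 mm behind it; z points along the fingers, y is the line along which they close (so a half turn about z gives the same grasp; the last joint's range is limited). The gripper opens to 85 mm and grips with 20 to 120 N. Pads are 22 mm wide; open, the fingers measure 114 mm over their backs; the gripper's body (76 mm by 85 mm) begins 54 mm behind the grasp point. The pads swing forward as they close: fully open they stand 13 mm farther back than shut.
Start: joints at [1.188, 0.13, 1.488, -0, 1.523, -0.085], TCP at [0.176, 0.574, 0.231] pointing down, gripper open.
Joint ranges: [-2.96, 2.96], [-0.89, 2.26], [0.02, 2.5], [-1.34, 4.48], [0, 2.73], [-2.66, 2.66]. Speed limits (rad/s): [2.39, 2.39, 2.79, 3.14, 3.14, 3.14].

INTERFACE

Orientations are given as a rotation vector (axis times angle).
In Python, from cell import * gives the robot as it stands.
- The arm moves only by the shell command python3 -m handwheel 'ROWS' [FORCE]. ROWS is JSON, a list that holds one entry, the list of rows, each a list of 5 numbers: the closure, from 0 (fully open) to 1 (shut), then the shift along the tool's x, y, z in m, then the turn about the tool's z in rad. A call has 1 to 5 rows; each row is the pose to reach, as a shift and turn from the pose commanded when the call began, along the tool's axes at that moment; what a row does not reach only later rows make up. A row lasts 1/8 s, in which the tool goes at most 62.5 mm and 10.7 degrees, less where a joint would pass 70% of its speed; a pose out of reach is approached as far as the arm can. A call with a gripper value outside its range is refused whole. The fingers move at their own pace and stop on an object; FORCE is the grip in N (left out, the last holds). Time passes only in rows, so rows that repeat a pose let the fingers close. It gives the time, the measured TCP pose, the force, the opening and the grip force at its end, in the units of the state.
- get_obs(): the state, without advancing time (a new reading comes with each control period).
- get_image(name): name is "side" or "top"; returns the picture (400x640x3 uint8, blue, green, red); there is no depth.
- camera_params(name): a dict with "fx", "fy", "cx", "cy" (pixels), "world_to_cam" (4x4, takes a point from world to camera coordinates). Camera axes: x right, y down, z forward; pixel columns grow to the right and rows downward; lengths in m; the calibration is good to about 2 mm. A picture is of the moment at which its call begins. camera_params takes no time and is no camera call.
- sign_off(): hands the job in; it is judged then, once.
The state is a dict: "clock": time; "joint_pos": joint angles; "qvel": joint speeds; "tau": joint torques, N m; "position": TCP position; "tool_rot": TCP orientation; "wrist_force": force on the tool from outside, world axes, zero at the start; "ft_torque": the same for the moment, N m; "width": opening from 0.0 (shut) to 1.0 (fully open); "finger_force": force on a finger pad.
Only numpy, scipy, OpenCV 4.12 (cv2) and the standard library are available. Lean on these libraries where they do the work, as an engineer would, in place of code of your own. Each camera call takes 0.05 s, during which the arm holds its last target. There are 200 camera calls.

TASK

The tub on the metal rinser is done: swap it with the tub waiting on the blue drip mat, keeping both upside down and setting them down rather than dropping them, so that the waiting tub stands centred over the rinser's nozzle and the other in the middle of the mat. Only when both stand in place and are released, open the rinse valve by turning its green lever until it lies exactly along the red line on the white disc below it. Leave the pail, the stack of lids and the squeegee where they are.

Things in the scene. Friction and masses are not known exactly. Their poses are not given: they have to be found in the camera images.
- rinser: Rinser: fixed square steel tray, 140 x 140 mm, with a flat grate 15 mm above the table; a small brass nozzle in the middle of it (24 mm wide at its foot, its tip 16 mm wide) rises 9 mm above the grate. Origin: centre of the underside, on the table; z up. One of the tubs stands on it at the start.
- mat: Drip mat: fixed square blue mat, 140 x 140 mm, 15 mm thick, with thin white lines. Origin: centre of the underside, on the table; z up. The other tub stands on it at the start. Rinser and mat may change places from start to start.
- yellow_tub: Yellow plastic tub standing upside down (mouth down, closed end up): round, 110 mm tall, 62 mm across the body (60 mm at the closed top), with a lip 68 mm across on the lowest 7 mm; hollow from below, inside 58 mm across at the lip; 0.10 to 0.21 kg. Origin: centre of the mouth; z up to the closed end. It may start on the rinser or on the mat.
- red_tub: Red plastic tub, the same in all else as the yellow tub.
- valve: Ball valve in a fixed steel pipe bridge: horizontal pipe, 26 mm thick, along the valve's y axis at height 55 mm, held by two feet 85 mm either side of the middle; brass valve body in the middle; on top of it a flat white disc, 130 mm across, its upper face 96 mm above the table. Origin: on the table, below the lever's vertical turning axis; z up.
- red_line: Thin red line painted right across the white disc, 130 x 10 mm, fixed; it shows the wanted opening. Origin: its middle, on the lever's turning axis, 96 mm above the table; x along the line.
- lever_grip (a point): Grip point in the middle of the lever's green sleeve, 100 mm from the turning axis, 112 mm above the table. x points outward along the lever, z up. Sleeve: 80 mm long (55 to 135 mm from the axis), 20 mm wide, 20 mm high; free below down to the pipe or table. A thin steel pointer, 45 mm, sticks out on the other side of the axis.
- lever (a joint): Lever angle, rad: 0 = closed (square to the pipe, along the valve's -x axis, towards the robot), growing anticlockwise seen from above to 1.571 = fully open (along the pipe). Starts at 0 to 0.25; the red line lies at 0.6 to 1.2. Turns stiffly (0.2 N m) and stays where it is left.
- pail: Bystander: small white lidded pail, 122 mm across, 104 mm tall. Origin: centre of the underside.
- lids: Bystander: stack of white lids, 110 mm across, 36 mm tall. Origin: centre of the underside.
- squeegee: Bystander: lilac squeegee lying flat, 22 mm high; blade 240 mm long along its y axis at the origin, handle 160 mm along its -x axis. Origin: middle of the blade, on the table.
Not all that is in view belongs to the job. Of the things like the valve, leave any that is orange or purple; of the rest the larger one is meant.

How it is judged:
By the outcome, as a careful person would: the job done as asked, in the order asked, and still so for the second after the job is handed in, with the robot touching nothing.
It also fails if it takes over 72 s, if anything falls off the work surface, if the arm or the gripper's body presses on something with over 40 N, if the wrist force passes 120 N, or if a joint passes its speed limit or range.

## Working session

There is one attempt and no reset: what is moved stays moved. The work goes in short steps, Python scripts to look and compute and a shell command to move; the robot and the scene stay as the last step left them, time stands still between calls to the robot, and variables do not carry over. Pictures are saved under pics/ and viewed, at most 10 in all, crops included, and the job is handed in when it is done.

```bash
mkdir -p pics; ls; python3 - <<'E'
from cell import *
import cv2,numpy as np
for n in("top","side"):
    cv2.imwrite(f"pics/{n}0.png",get_image(n)); c=camera_params(n); print(n,c)
o=get_obs();print(o)
E
```

```text
pics
top {'fx': 506.8315458268562, 'fy': 506.8315458268562, 'cx': 326.8656063864726, 'cy': 200.28858651584525, 'world_to_cam': array([[-0.02490893, -0.99968765, -0.00203899, -0.03889504],
       [-0.98651127,  0.0249106 , -0.16178682,  0.53149362],
       [ 0.16178708, -0.00201845, -0.98682363,  1.49952115],
       [ 0.        ,  0.        ,  0.        ,  1.        ]])}
side {'fx': 467.8197376112424, 'fy': 467.8197376112424, 'cx': 311.7555575059723, 'cy': 210.7360829800403, 'world_to_cam': array([[ 0.85428854, -0.51941932, -0.01986623, -0.48878463],
       [-0.26802061, -0.40742272, -0.87302444,  0.22942358],
       [ 0.44537181,  0.75113933, -0.48727164,  1.36896547],
       [ 0.        ,  0.        ,  0.        ,  1.        ]])}
{'clock': 0.1, 'joint_pos': array([ 1.18757673e+00,  1.31078678e-01,  1.48918849e+00, -1.58904569e-06,
        1.52299999e+00, -8.53782719e-02]), 'qvel': array([ 0.00016526, -0.00088598, -0.00174323,  0.00042013,  0.00194701,
        0.00160642]), 'tau': array([ 1.76657439e-03, -5.70953393e+01, -5.01940906e+01, -1.13984688e-04,
        8.11576290e-03,  1.48551430e-05]), 'position': array([0.17585306, 0.57312712, 0.23034355]), 'tool_rot': array([-4.66062985e-01, -3.10643693e+00,  2.55870397e-03]), 'wrist_force': array([ 0.8862926 , -0.72202149, -0.06305087]), 'ft_torque': array([ 0.02497504,  0.00926112, -0.01927842]), 'finger_force': 0.0, 'width': 1.0006190970548547}
```

View pics/top0.png

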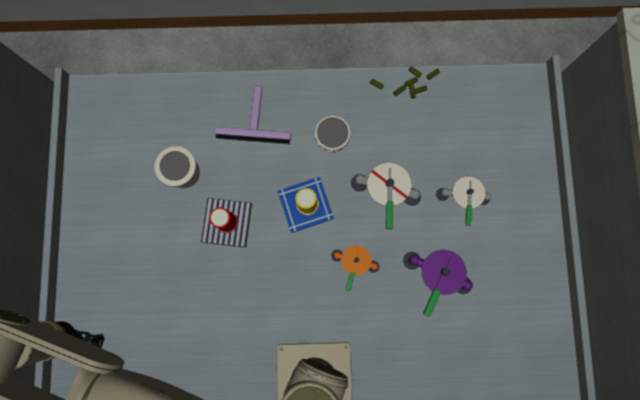

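View pics/side0.png

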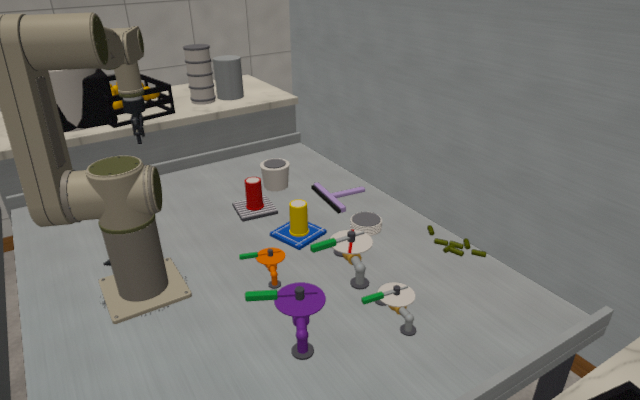

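The top view shows the red tub at (222,220) on the striped rinser and the yellow tub at (306,201) on the blue mat. Valve-like candidates are the large white one at (389,185) with a red line, the small white one at (469,193), the orange one at (356,260) and the purple one at (444,272). I choose (389,185), the larger one that is neither orange nor purple. In the side view it is at (350,242), with the tubs at (254,193) red and (298,218) yellow.

```bash
python3 - <<'E'
import cv2,numpy as np
a=cv2.imread("pics/top0.png")[145:260,190:430]; b=cv2.imread("pics/side0.png")[165:290,225:425]
a=cv2.resize(a,(624,299),interpolation=cv2.INTER_CUBIC); b=cv2.resize(b,(480,300),interpolation=cv2.INTER_CUBIC)
c=np.zeros((600,640,3),np.uint8); c[:299,:624]=a; c[300:,:480]=b
cv2.imwrite("pics/crop0.png",c)
E
```

```text
(no output)
```

View pics/crop0.png

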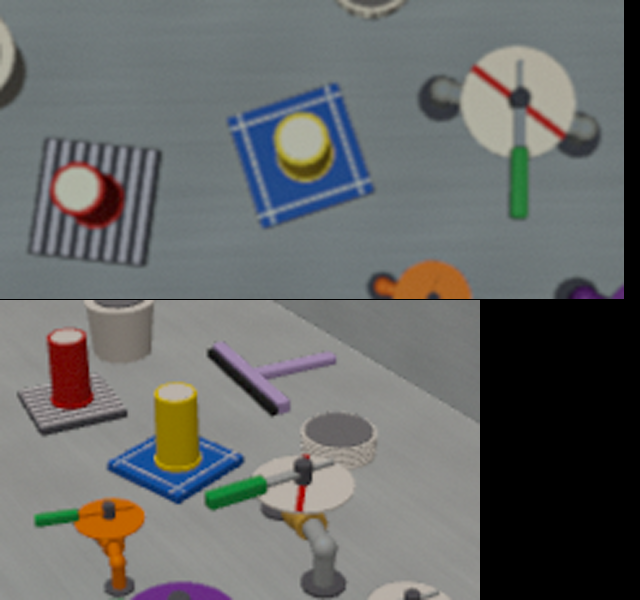

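The crop confirms it: red tub on the striped steel rinser, yellow tub on the blue mat, both with white tops. The grey-piped valve has a white disc, a red line and a green lever. Now measuring.

```bash
cat > h.py <<'E'
import cv2,numpy as np
from cell import *
P={n:camera_params(n) for n in("top","side")}
def ray(n,uv):
    c=P[n];T=c["world_to_cam"];R=T[:3,:3]
    d=R.T@np.array([(uv[0]-c["cx"])/c["fx"],(uv[1]-c["cy"])/c["fy"],1]); return -R.T@T[:3,3],d
def plane(n,uv,z): o,d=ray(n,uv); return o+d*(z-o[2])/d[2]
def tri(a,b):
    (o,d),(p,e)=ray("top",a),ray("side",b); s=np.linalg.lstsq(np.c_[d,-e],p-o,rcond=None)[0]
    u,v=o+d*s[0],p+e*s[1]; return (u+v)/2,np.linalg.norm(u-v)
def proj(n,X):
    c=P[n];q=c["world_to_cam"]@np.r_[X,1]; return np.array([c["fx"]*q[0]/q[2]+c["cx"],c["fy"]*q[1]/q[2]+c["cy"]])
def blob(im,box,f):
    """largest contour of mask f(h,s,v) inside box x0,y0,x1,y1"""
    x0,y0,x1,y1=box; k=4
    c=cv2.resize(im[y0:y1,x0:x1],None,fx=k,fy=k,interpolation=cv2.INTER_CUBIC)
    h,s,v=cv2.split(cv2.cvtColor(c,cv2.COLOR_BGR2HSV)); m=f(h.astype(int),s.astype(int),v.astype(int)).astype(np.uint8)*255
    cs=cv2.findContours(m,cv2.RETR_EXTERNAL,cv2.CHAIN_APPROX_NONE)[0]; ct=max(cs,key=cv2.contourArea)
    return ((ct[:,0]+.5)/k-.5+[x0,y0]).astype(np.float32)
def cen(p): m=cv2.moments(p.reshape(-1,1,2)); return np.array([m["m10"],m["m01"]])/m["m00"]
def onplane(n,p,z): return np.array([plane(n,q,z)[:2] for q in p])
white=lambda h,s,v:(s<60)&(v>165)
red=lambda h,s,v:((h<8)|(h>172))&(s>130)
yel=lambda h,s,v:(h>20)&(h<35)&(s>120)
blue=lambda h,s,v:(h>100)&(h<125)&(s>100)
green=lambda h,s,v:(h>50)&(h<85)&(s>100)
def tubtop(t,bt,s,bs):
    a,b=blob(t,bt,white),blob(s,bs,white); A,B=cen(a),cen(b); X,e=tri(A,B)
    print("top uv",A.round(1),"side uv",B.round(1),"X",X.round(4),"gap",round(e,4),"dia",(2*np.sqrt(cv2.contourArea(onplane("top",a,.125).astype(np.float32))/np.pi)).round(4)); return X
E
python3 - <<'E'
from h import *
t=cv2.imread("pics/top0.png");s=cv2.imread("pics/side0.png")
tubtop(t,(205,200,240,235),s,(240,170,268,192))
tubtop(t,(290,182,325,220),s,(285,195,312,212))
b=blob(t,(270,170,340,240),blue); q=cv2.minAreaRect(onplane("top",b,.015).astype(np.float32));print("mat top",q)
b2=blob(s,(262,205,335,255),blue); q2=cv2.minAreaRect(onplane("side",b2,.015).astype(np.float32));print("mat side",q2)
A=cv2.boxPoints(q); 
# rinser: bright stripes vs table
for n,im,bx in(("top",t,(195,190,260,255)),("side",s,(225,190,285,225))):
    x0,y0,x1,y1=bx; g=cv2.cvtColor(im[y0:y1,x0:x1],cv2.COLOR_BGR2GRAY); print(n,g[len(g)//2 + (20 if n=="top" else 8)])
# disc, hub
d=blob(t,(360,155,420,215),white); print("disc top",cv2.minEnclosingCircle(onplane("top",d,.096).astype(np.float32)), cv2.fitEllipse(onplane("top",d,.096).astype(np.float32)))
d=blob(s,(325,228,378,262),white); print("disc side",cv2.fitEllipse(onplane("side",d,.096).astype(np.float32)))
g=blob(t,(370,190,410,240),green); G=onplane("top",g,.112).astype(np.float32); print("lever top",cv2.minAreaRect(G)); gs=blob(s,(305,225,345,260),green)
print("lever tri",tri(cen(g),cen(gs)), "side at .112",plane("side",cen(gs),.112))
E
```

```text
top uv [219.1 217.1] side uv [252.2 179.6] X [0.4761 0.2574 0.1268] gap 0.0008 dia 0.0458
top uv [305.5 197.8] side uv [297.7 202.9] X [0.5257 0.0092 0.1267] gap 0.0007 dia 0.045
mat top ((0.5252549648284912, 0.015854187309741974), (0.10468584299087524, 0.10477260500192642), 17.10575294494629)
mat side ((0.5214507579803467, 0.008095867931842804), (0.1523611694574356, 0.15257182717323303), 16.83289337158203)
top [116 118 119 119 116 103  86  90  98  95  76  60  73 102 119  98  65  61
  95 125 130  97  57  75 123 141 120  76  56  94 131 141 106  61  70 122
 142 127  87  57  83 126 140 110  66  66 110 139 131  94  56  62  99 117
 118 119 117 117 115 117 117 116 117 117 117]
side [144 144 143 143 143 143 144 146 145 145 145 145 139 106  72 112 121 121
 114 114 120 122 150 156 152 143 138 124 119 106  99  88  77  65  52  51
  53  50  44  44  43  42  46  59  83  84 101 128 133 135 138 143 144 143
 142 142 142 141 144 144]
disc top ((0.5733488202095032, -0.24206587672233582), 0.06177148222923279) ((0.5876367688179016, -0.25804394483566284), (0.059489134699106216, 0.12025963515043259), 142.19309997558594)
disc side ((0.5881208777427673, -0.262931227684021), (0.0544377937912941, 0.1100517213344574), 125.35655975341797)
lever top ((0.47235092520713806, -0.23104515671730042), (0.01876259781420231, 0.0796583741903305), 87.37501525878906)
lever tri (array([ 0.47113567, -0.23126759,  0.11344949]), np.float64(0.0004177008024115305)) side at .112 [ 0.47252243 -0.22944631  0.112     ]
```

```bash
cat >> h.py <<'E'
def hull(im,box,f,close=0,minarea=40):
    x0,y0,x1,y1=box;k=4
    c=cv2.resize(im[y0:y1,x0:x1],None,fx=k,fy=k,interpolation=cv2.INTER_CUBIC)
    h,s,v=[a.astype(int) for a in cv2.split(cv2.cvtColor(c,cv2.COLOR_BGR2HSV))]; m=f(h,s,v).astype(np.uint8)*255
    if close: m=cv2.morphologyEx(m,cv2.MORPH_CLOSE,np.ones((close,close),np.uint8))
    cs=[a for a in cv2.findContours(m,cv2.RETR_EXTERNAL,cv2.CHAIN_APPROX_NONE)[0] if cv2.contourArea(a)>minarea]
    return ((cv2.convexHull(np.vstack(cs))[:,0]+.5)/k-.5+[x0,y0]).astype(np.float32)
E
python3 - <<'E'
from h import *
t=cv2.imread("pics/top0.png");s=cv2.imread("pics/side0.png")
stripe=lambda h,s,v:(v>140)|(v<85)
def rect(nm,bt,bs,ft,fs):
    q=hull(t,bt,ft,12);R=cv2.minAreaRect(onplane("top",q,.015).astype(np.float32));print(nm,R)
    C=cv2.boxPoints(R)
    hs=hull(s,bs,fs,12); ap=cv2.approxPolyN(hs.reshape(-1,1,2).astype(np.float32),6,-1,True)[0] if hasattr(cv2,"approxPolyN") else hs
    print(" side hexagon",ap.round(1).tolist())
    for c in C:
        X=np.r_[c,.015]; a=proj("top",X); b=ap[np.argmin(np.linalg.norm(ap-proj("side",X),axis=1))]
        r,e=tri(a,b); print("  corner",X.round(4),"proj",proj("side",X).round(1),"side",b,"tri",r.round(4),"gap",round(e,4))
rect("mat",(270,170,340,240),(262,205,335,255),blue,blue)
rect("rinser",(195,190,260,255),(228,194,285,222),stripe,lambda h,s,v:(v<110)|(v>152))
d=hull(t,(360,155,420,215),white); D=onplane("top",d,.096).astype(np.float32);print("disc top",cv2.fitEllipse(D))
d2=hull(s,(325,228,378,262),white); print("disc side",cv2.fitEllipse(onplane("side",d2,.096).astype(np.float32)),"tri",tri(cv2.fitEllipse(d)[0],cv2.fitEllipse(d2)[0]))
r=hull(t,(362,160,418,212),lambda h,s,v:((h<8)|(h>172))&(s>90),minarea=10); R=cv2.minAreaRect(onplane("top",r,.096).astype(np.float32));print("line",R)
E
```

```text
mat ((0.5238808393478394, 0.014904707670211792), (0.14015749096870422, 0.13956856727600098), 17.10886573791504)Traceback (most recent call last):
  File "<stdin>", line 12, in <module>
  File "<stdin>", line 7, in rect
cv2.error: OpenCV(4.12.0) :-1: error: (-5:Bad argument) in function 'approxPolyN'
> Overload resolution failed:
>  - Argument 'epsilon_percentage' must be float, not bool
>  - Argument 'epsilon_percentage' must be float, not bool
```

```bash
python3 - <<'E'
from h import *
t=cv2.imread("pics/top0.png");s=cv2.imread("pics/side0.png")
stripe=lambda h,s,v:(v>140)|(v<85)
def rect(nm,bt,bs,ft,fs):
    q=hull(t,bt,ft,12);R=cv2.minAreaRect(onplane("top",q,.015).astype(np.float32));print(nm,R)
    C=cv2.boxPoints(R)
    hs=hull(s,bs,fs,12); ap=cv2.approxPolyDP(hs.reshape(-1,1,2),1.2,True)[:,0]
    for c in C:
        X=np.r_[c,.015]; a=proj("top",X); b=ap[np.argmin(np.linalg.norm(ap-proj("side",X),axis=1))]
        r,e=tri(a,b); print("  corner",X.round(4),"proj",proj("side",X).round(1),"side",b,"tri",r.round(4),"gap",round(e,4))
rect("mat",(270,170,340,240),(262,205,335,255),blue,blue)
rect("rinser",(195,190,260,255),(228,194,285,222),stripe,lambda h,s,v:(v<110)|(v>152))
d=hull(t,(360,155,420,215),white); D=onplane("top",d,.096).astype(np.float32);print("disc top",cv2.fitEllipse(D))
d2=hull(s,(325,228,378,262),white); print("disc side",cv2.fitEllipse(onplane("side",d2,.096).astype(np.float32)),"tri",tri(cv2.fitEllipse(d)[0],cv2.fitEllipse(d2)[0]))
r=hull(t,(362,160,418,212),lambda h,s,v:((h<8)|(h>172))&(s>90),minarea=10); R=cv2.minAreaRect(onplane("top",r,.096).astype(np.float32));print("line",R)
E
```

```text
mat ((0.5238808393478394, 0.014904707670211792), (0.14015749096870422, 0.13956856727600098), 17.10886573791504)
  corner [0.4364 0.061  0.015 ] proj [268.5 232.5] side [270.875 231.375] tri [0.4399 0.0591 0.0185] gap 0.0084
  corner [ 0.4774 -0.0724  0.015 ] proj [298.3 247. ] side [299.625 249.625] tri [ 0.48   -0.0731  0.004 ] gap 0.0026
  corner [ 0.6114 -0.0312  0.015 ] proj [326.1 229.7] side [325.125 229.125] tri [ 0.6094 -0.0306  0.0179] gap 0.0029
  corner [0.5703 0.1022 0.015 ] proj [296.6 216.8] side [288.875 221.625] tri [ 0.559   0.1096 -0.0017] gap 0.0308
rinser ((0.4739573299884796, 0.2582809031009674), (0.1416180282831192, 0.14019083976745605), 82.28910064697266)
  corner [0.395  0.1975 0.015 ] proj [241.2 219.1] side [241.125 221.375] tri [0.3952 0.1994 0.0044] gap 0.0013
  corner [0.5339 0.1787 0.015 ] proj [277.8 210.8] side [277.875 211.375] tri [0.5343 0.1791 0.0125] gap 0.0001
  corner [0.5529 0.319  0.015 ] proj [265.6 195.1] side [261.875 193.625] tri [0.5449 0.319  0.0249] gap 0.0133
  corner [0.414  0.3379 0.015 ] proj [230.9 202.3] side [232.125 203.625] tri [0.4164 0.3389 0.008 ] gap 0.0039
disc top ((0.5666940212249756, -0.23626506328582764), (0.1249203011393547, 0.1254093199968338), 84.64862060546875)
disc side ((0.5690423846244812, -0.23388466238975525), (0.12748488783836365, 0.13313288986682892), 131.71531677246094) tri (array([ 0.56671069, -0.2364866 ,  0.09629436]), np.float64(0.0010998652066501638))
line ((0.5663139820098877, -0.23724931478500366), (0.13285356760025024, 0.009867449291050434), 50.41225051879883)
```

Measured: mat centre (0.524, 0.015), rinser (0.474, 0.258), both sized about 140 mm as stated. Tub tops are at z≈0.127 (stated 0.125), at (0.476, 0.257) red and (0.526, 0.009) yellow. The valve axis is at (0.5665, −0.2365) with the disc at z=0.096. The lever points at about 177° and the red line at 230.4°, so the lever needs about 0.93 rad. First I go above the red tub and turn the tool so that its x lies along world x.

```bash
python3 -m handwheel '[[[0,-0.05,-0.028,0,0],[0,-0.1,-0.056,0,0],[0,-0.15,-0.084,0,0],[0,-0.2,-0.112,0,0],[0,-0.25,-0.14,0,0]]]' 40
python3 -m handwheel '[[[0,-0.05,-0.028,0,0],[0,-0.1,-0.056,0,0],[0,-0.13,-0.074,0,0.18],[0,-0.13,-0.074,0,0.36],[0,-0.13,-0.074,0,0.54]]]'
python3 -m handwheel '[[[0,0,0,0,0.18],[0,0,0,0,0.36],[0,0,0,0,0.54],[0,0,0,0,0.72],[0,0,0,0,0.9]]]'
python3 -m handwheel '[[[0,0,0,0,0.18],[0,0,0,0,0.36],[0,0,0,0,0.54],[0,0,0,0,0.72],[0,0,0,0,0.9]]]'
python3 -m handwheel '[[[0,0,0,0,0.18],[0,0,0,0,0.36],[0,0,0,0,0.504],[0,0,0,0,0.504],[0,0,0,0,0.504]]]'
```

```text
clock: 0.72
position: [0.3748, 0.3648, 0.2309]
tool_rot: [-0.466, -3.107, 0.001]
wrist_force: [0.8, -0.1, -0.3]
width: 0.999
finger_force: 0.0
clock: 1.35
position: [0.4767, 0.2567, 0.2306]
tool_rot: [-1.288, -2.864, 0.001]
wrist_force: [-0.8, -0.3, -0.2]
width: 1.002
finger_force: 0.0
clock: 1.98
position: [0.4762, 0.2574, 0.2307]
tool_rot: [-2.405, -2.021, 0.002]
wrist_force: [0.0, -1.1, 0.4]
width: 1.001
finger_force: 0.0
clock: 2.6
position: [0.4762, 0.2574, 0.2307]
tool_rot: [3.045, 0.774, -0.002]
wrist_force: [-0.1, -0.4, -0.4]
width: 1.0
finger_force: 0.0
clock: 3.22
position: [0.4764, 0.2575, 0.231]
tool_rot: [3.141, 0.005, -0.001]
wrist_force: [0.2, -0.4, 0.0]
width: 0.998
finger_force: 0.0
```

```bash
python3 -m handwheel '[[[0,0,0,0.05,0],[0,0,0,0.1,0],[0,0,0,0.14,0],[0,0,0,0.163,0],[0,0,0,0.163,0]]]' 30
python3 -m handwheel '[[[1,0,0,0,0],[1,0,0,0,0],[1,0,0,0,0],[1,0,0,0,0],[1,0,0,0,0]]]' 30
```

```text
clock: 3.85
position: [0.4746, 0.2567, 0.0659]
tool_rot: [3.14, 0.003, -0.007]
wrist_force: [-0.1, 0.3, 0.5]
width: 0.998
finger_force: 0.0
clock: 4.47
position: [0.478, 0.2582, 0.0703]
tool_rot: [-3.14, -0.0, -0.005]
wrist_force: [-0.8, 0.1, 6.1]
width: 0.698
finger_force: 32.5
```

```bash
python3 -m handwheel '[[[1,0,0,-0.03,0],[1,0,0,-0.06,0],[1,-0.03,0.047,-0.06,0],[1,-0.06,0.094,-0.06,0],[1,-0.091,0.142,-0.06,0]]]'
python3 -m handwheel '[[[1,0,0,0,0],[1,0,0,0.03,0],[1,0,0,0.055,0],[1,0,0,0.067,0],[1,0,0,0.072,0]]]'
python3 -m handwheel '[[[1,0,0,0.0,0],[1,0,0,0.002,0],[1,0,0,0.002,0]]]'
```

```text
clock: 5.1
position: [0.3845, 0.1144, 0.1285]
tool_rot: [3.141, 0.001, 0.001]
wrist_force: [-0.2, -1.1, -0.7]
width: 0.694
finger_force: 32.7
clock: 5.72
position: [0.3855, 0.1158, 0.056]
tool_rot: [3.142, 0.0, -0.001]
wrist_force: [1.2, 0.3, -1.5]
width: 0.695
finger_force: 32.9
clock: 6.1
position: [0.3865, 0.1158, 0.0554]
tool_rot: [-3.141, 0.0, -0.003]
wrist_force: [-0.3, -0.0, 3.2]
width: 0.698
finger_force: 33.3
```

```bash
python3 -m handwheel '[[[1,0,0,0.001,0],[1,0,0,0.001,0]]]'
python3 -m handwheel '[[[0,0,0,0,0],[0,0,0,0,0],[0,0,0,0,0],[0,0,0,0,0]]]'
python3 -m handwheel '[[[0,0,0,-0.04,0],[0,0,0,-0.09,0],[0,0,0,-0.15,0],[0,0,0,-0.175,0],[0,0,0,-0.175,0]]]'
```

```text
clock: 6.35
position: [0.3866, 0.1158, 0.0553]
tool_rot: [-3.141, 0.0, -0.003]
wrist_force: [-7.1, -1.6, 15.3]
width: 0.69
finger_force: 34.4
clock: 6.85
position: [0.3854, 0.1155, 0.0532]
tool_rot: [3.142, -0.0, -0.0]
wrist_force: [0.5, 0.8, -0.4]
width: 0.999
finger_force: 0.0
clock: 7.48
position: [0.3869, 0.1158, 0.2307]
tool_rot: [-3.141, 0.0, -0.007]
wrist_force: [-0.4, 0.5, -0.3]
width: 1.0
finger_force: 0.0
```

```bash
python3 -m handwheel '[[[0,0.04,0.03,0,0],[0,0.08,0.06,0,0],[0,0.12,0.09,0,0],[0,0.14,0.106,0,0],[0,0.14,0.106,0,0]]]'
python3 - <<'E'
from h import *
t=get_image("top");s=get_image("side");cv2.imwrite("pics/top1.png",t);cv2.imwrite("pics/side1.png",s)
X=np.array([.385,.115,.11])
for n in P: print(n,proj(n,X))
a=proj("top",X).astype(int);b=proj("side",X).astype(int)
tubtop(t,(a[0]-16,a[1]-16,a[0]+16,a[1]+16),s,(b[0]-14,b[1]-8,b[0]+14,b[1]+9))
q=hull(t,(195,190,260,255),lambda h,s,v:(v>140)|(v<85),12);R=cv2.minAreaRect(onplane("top",q,.015).astype(np.float32));print(R)
# nozzle: brass
for n,im,bx in(("top",t,(210,205,245,240)),("side",s,(240,195,270,220))):
    p=blob(im,bx,lambda h,s,v:(h>10)&(h<32)&(s>60)); print(n,cen(p),cv2.contourArea(p),plane(n,cen(p),.02))
print(get_obs()["position"])
E
```

```text
clock: 8.1
position: [0.5252, 0.0084, 0.2255]
tool_rot: [-3.141, 0.003, 0.006]
wrist_force: [0.0, 0.5, 0.2]
width: 0.997
finger_force: 0.0
top [269.77454873 247.99020992]
side [245.79928695 205.78475183]
top uv [272.9 244.5] side uv [245.9 205.3] X [0.3888 0.1074 0.1149] gap 0.012 dia 0.0237
((0.47384724020957947, 0.2467551827430725), (0.17912030220031738, 0.20074419677257538), 89.80718994140625)
top [225.73796777 221.8534231 ] 48.15625 [0.47492652 0.25980209 0.02      ]
side [255.88844086 205.2983871 ] 5.8125 [0.48065412 0.25439443 0.02      ]
[0.52435709 0.00969149 0.22637122]
```

```bash
python3 -m handwheel '[[[0,0,0,0.05,0],[0,0,0,0.1,0],[0,0,0,0.14,0],[0,0,0,0.158,0],[0,0,0,0.158,0]]]' 30
python3 -m handwheel '[[[1,0,0,0,0],[1,0,0,0,0],[1,0,0,0,0],[1,0,0,0,0],[1,0,0,0,0]]]' 30
python3 -c "
from h import *
for n,u in (('top',(305.5,197.8)),('top',(219.1,217.1)),('side',(297.7,202.9)),('side',(252.2,179.6))): print(n,plane(n,u,.125).round(4))"
```

```text
clock: 8.82
position: [0.5242, 0.0101, 0.0694]
tool_rot: [-3.141, -0.001, 0.004]
wrist_force: [0.3, -0.7, -0.0]
width: 0.998
finger_force: 0.0
clock: 9.45
position: [0.5274, 0.0095, 0.0728]
tool_rot: [3.142, -0.0, 0.007]
wrist_force: [-0.7, 0.7, 6.8]
width: 0.704
finger_force: 33.4
top [0.5258 0.0094 0.125 ]
top [0.4759 0.2579 0.125 ]
side [0.5277 0.0119 0.125 ]
side [0.478  0.2613 0.125 ]
```

```bash
python3 -m handwheel '[[[1,0,0,-0.03,0],[1,0,0,-0.06,0],[1,-0.01,-0.05,-0.06,0],[1,-0.02,-0.1,-0.06,0],[1,-0.03,-0.15,-0.06,0]]]'
python3 -m handwheel '[[[1,-0.01,-0.05,0,0],[1,-0.021,-0.0995,0,0],[1,-0.021,-0.0995,0,0],[1,-0.021,-0.0995,0.03,0],[1,-0.021,-0.0995,0.05,0]]]'
python3 -m handwheel '[[[1,0,0,0.005,0],[1,0,0,0.008,0],[1,0,0,0.009,0],[1,0,0,0.009,0]]]'
```

```text
clock: 10.07
position: [0.4955, 0.1608, 0.1313]
tool_rot: [-3.141, 0.002, -0.003]
wrist_force: [1.2, -0.1, -3.0]
width: 0.701
finger_force: 33.8
clock: 10.7
position: [0.4745, 0.2584, 0.0797]
tool_rot: [3.141, -0.0, 0.0]
wrist_force: [-0.3, 0.1, -1.9]
width: 0.7
finger_force: 33.9
clock: 11.2
position: [0.4755, 0.2591, 0.0729]
tool_rot: [-3.141, 0.001, -0.003]
wrist_force: [-3.2, -2.0, 6.2]
width: 0.702
finger_force: 34.6
```

Contact (6 N). Releasing, then the red tub.

```bash
python3 -m handwheel '[[[1,0,0,0.0005,0],[0,0,0,0.0,0],[0,0,0,0,0],[0,0,0,0,0],[0,0,0,0,0]]]'
python3 -m handwheel '[[[0,0,0,-0.05,0],[0,0,0,-0.1,0],[0,0,0,-0.15,0],[0,-0.04,0.05,-0.16,0],[0,-0.08,0.1,-0.16,0]]]'
python3 -m handwheel '[[[0,0.08,0.1,0,0],[0,0.08,0.15,0,0],[0,0.08,0.2,0,0],[0,0.08,0.25,0,0],[0,0.08,0.25,0,0]]]'
python3 - <<'E'
from h import *
t=get_image("top");s=get_image("side");cv2.imwrite("pics/top2.png",t);cv2.imwrite("pics/side2.png",s)
for X in(np.array([.385,.115,.11]),np.array([.4745,.259,.125])):
  a=proj("top",X).astype(int);b=proj("side",X).astype(int); tubtop(t,(a[0]-16,a[1]-16,a[0]+16,a[1]+16),s,(b[0]-14,b[1]-8,b[0]+14,b[1]+9))
print(get_obs()["position"])
E
```

```text
clock: 11.82
position: [0.4744, 0.259, 0.0712]
tool_rot: [3.142, -0.0, -0.0]
wrist_force: [0.3, -0.5, 0.5]
width: 1.0
finger_force: 0.0
clock: 12.45
position: [0.3969, 0.1614, 0.2327]
tool_rot: [-3.141, -0.002, -0.004]
wrist_force: [0.0, -0.7, 0.7]
width: 0.998
finger_force: 0.0
clock: 13.08
position: [0.4766, -0.0914, 0.2312]
tool_rot: [3.141, -0.006, -0.0]
wrist_force: [-0.5, 0.8, -0.3]
width: 0.998
finger_force: 0.0
top uv [269.7 247.9] side uv [245.9 205.3] X [0.3852 0.1149 0.1117] gap 0.0003 dia 0.0456
top uv [218.8 217.7] side uv [251.7 179.7] X [0.4744 0.2583 0.1267] gap 0.0009 dia 0.0453
[ 0.47664903 -0.09025487  0.23106419]
```

View pics/top2.png

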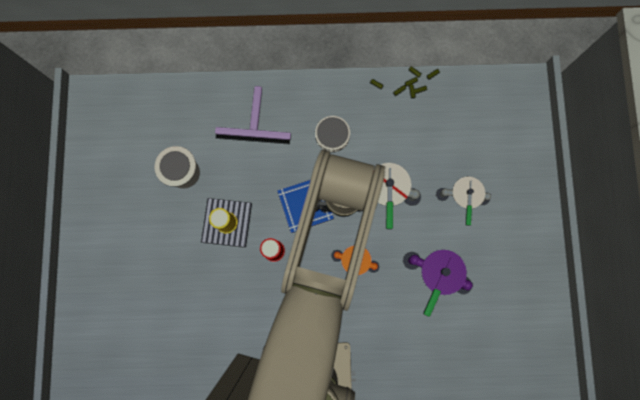

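The top view shows the yellow tub at (218,218) centred on the rinser (0.4744, 0.2583) and the red tub upright at (270,248), i.e. (0.385, 0.115). Picking red.

```bash
python3 -m handwheel '[[[0,-0.02,-0.05,0,0],[0,-0.04,-0.1,0,0],[0,-0.06,-0.15,0,0],[0,-0.08,-0.19,0,0],[0,-0.089,-0.206,0,0]]]'
python3 -m handwheel '[[[0,0,0,0,0],[0,0,0,0.06,0],[0,0,0,0.11,0],[0,0,0,0.15,0],[0,0,0,0.176,0]]]'
python3 -m handwheel '[[[0,0,0,0,0],[1,0,0,0,0],[1,0,0,0,0],[1,0,0,0,0],[1,0,0,0,0]]]' 30
```

```text
clock: 13.8
position: [0.3863, 0.1208, 0.2313]
tool_rot: [-3.141, -0.005, -0.0]
wrist_force: [0.1, 0.0, -0.4]
width: 1.003
finger_force: 0.0
clock: 14.42
position: [0.3867, 0.1173, 0.053]
tool_rot: [3.141, -0.001, -0.004]
wrist_force: [0.9, -0.3, 0.2]
width: 1.002
finger_force: 0.0
clock: 15.05
position: [0.3896, 0.1182, 0.0572]
tool_rot: [-3.141, 0.0, -0.006]
wrist_force: [-0.4, -0.3, 6.6]
width: 0.689
finger_force: 33.6
```

```bash
python3 -m handwheel '[[[1,0,0,-0.04,0],[1,0,0,-0.075,0],[1,0.04,0.03,-0.075,0],[1,0.08,0.06,-0.075,0],[1,0.12,0.09,-0.075,0]]]'
python3 -m handwheel '[[[1,0.019,0.0125,0,0],[1,0.019,0.0125,0,0],[1,0.019,0.0125,0.03,0],[1,0.019,0.0125,0.05,0],[1,0.019,0.0125,0.05,0]]]'
python3 - <<'E'
from h import *
print(np.mean([get_obs()["position"] for _ in range(5)],0))
t=get_image("top");s=get_image("side");cv2.imwrite("pics/top3.png",t);cv2.imwrite("pics/side3.png",s)
E
```

```text
clock: 15.68
position: [0.5093, 0.0271, 0.131]
tool_rot: [-3.141, -0.0, -0.002]
wrist_force: [0.4, 0.4, -0.5]
width: 0.695
finger_force: 34.1
clock: 16.3
position: [0.5245, 0.0162, 0.0785]
tool_rot: [-3.141, -0.001, 0.007]
wrist_force: [0.0, 0.0, -1.8]
width: 0.689
finger_force: 34.0
[0.52451603 0.01622166 0.07849977]
```

View pics/side3.png

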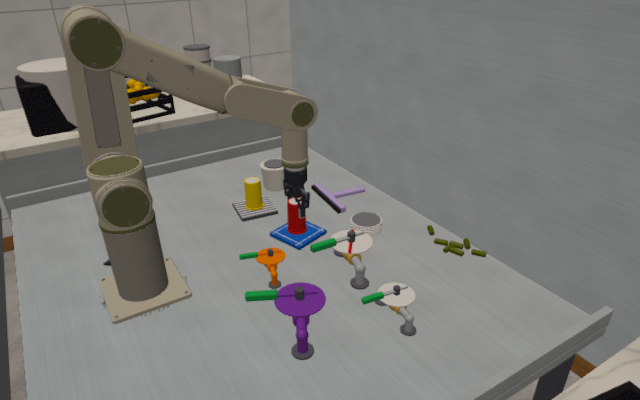

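The side view shows the red tub hanging upright over the mat at (298,215) and the yellow tub standing on the rinser at (253,193). Lowering and releasing.

```bash
python3 -m handwheel '[[[1,0,0.001,0.005,0],[1,0,0.001,0.008,0],[1,0,0.001,0.010,0],[1,0,0.001,0.010,0]]]'

```

```text
clock: 16.9
position: [0.5277, 0.0145, 0.0723]
tool_rot: [3.142, -0.0, 0.003]
wrist_force: [-5.0, -0.7, 11.7]
width: 0.69
finger_force: 35.2
```

```bash
python3 -m handwheel '[[[0,0,0,0,0],[0,0,0,0,0],[0,0,0,0,0],[0,0,0,0,0]]]'
python3 -m handwheel '[[[0,0,0,-0.05,0],[0,0,0,-0.1,0],[0,0,0,-0.15,0],[0,-0.01,0.04,-0.16,0],[0,-0.02,0.09,-0.16,0]]]'
python3 -m handwheel '[[[0,-0.01,0.04,0,0],[0,-0.02,0.08,0,0],[0,-0.03,0.12,0,0],[0,-0.033,0.156,0,0],[0,-0.033,0.156,0,0]]]'
python3 - <<'E'
from h import *
print(np.mean([get_obs()["position"] for _ in range(5)],0))
t=get_image("top");s=get_image("side");cv2.imwrite("pics/top4.png",t);cv2.imwrite("pics/side4.png",s)
for X in(np.array([.524,.015,.125]),np.array([.4745,.259,.125])):
  a=proj("top",X).astype(int);b=proj("side",X).astype(int); tubtop(t,(a[0]-16,a[1]-16,a[0]+16,a[1]+16),s,(b[0]-14,b[1]-8,b[0]+14,b[1]+9))
q=hull(t,(270,170,340,240),blue,12);R=cv2.minAreaRect(onplane("top",q,.015).astype(np.float32));print(R)
E
```

```text
clock: 17.4
position: [0.5267, 0.0145, 0.0701]
tool_rot: [-3.142, 0.0, 0.0]
wrist_force: [0.1, 0.4, 0.5]
width: 0.998
finger_force: 0.0
clock: 18.02
position: [0.5076, -0.076, 0.2323]
tool_rot: [3.141, 0.003, 0.006]
wrist_force: [0.9, 0.2, 0.2]
width: 1.0
finger_force: 0.0
clock: 18.65
position: [0.4732, -0.2336, 0.23]
tool_rot: [3.141, -0.005, -0.001]
wrist_force: [-0.0, 0.6, -0.7]
width: 1.003
finger_force: 0.0
[ 0.47315829 -0.23363891  0.23002765]
top uv [303.8 198.5] side uv [296.5 202.6] X [0.524  0.014  0.1262] gap 0.0007 dia 0.0456
top uv [218.8 217.7] side uv [251.7 179.7] X [0.4744 0.2583 0.1267] gap 0.001 dia 0.0453
((0.5238684415817261, 0.014945156872272491), (0.14015749096870422, 0.13965320587158203), 17.10886573791504)
```

View pics/top4.png

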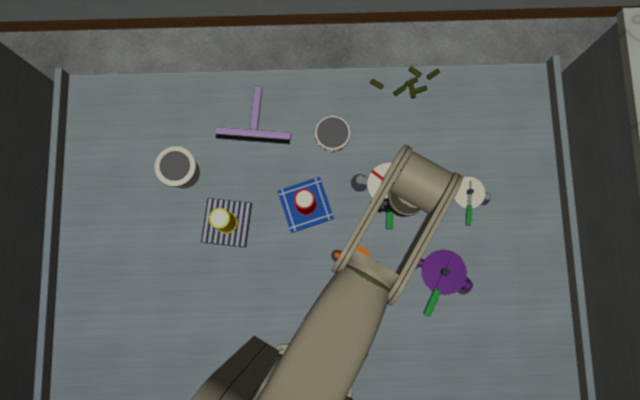

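Both tubs are within about 1 mm of their centres: yellow at (218,218) on the rinser, red at (304,198) on the mat, both released. Now the lever at (390,217).

```bash
python3 -m handwheel '[[[0,0,0,0,0.026],[0,0,0.0005,0.0,0.052],[0,0,0.0005,0.05,0.052],[0,0,0.0005,0.09,0.052],[0,0,0.0005,0.12,0.052]]]'
python3 -c "
from h import *
o=get_obs();print(o['position'],o['tool_rot'])"
python3 -m handwheel '[[[0,0,0,0.017,0],[0,0,0,0.017,0]]]'
```

```text
clock: 19.38
position: [0.4733, -0.2309, 0.1083]
tool_rot: [-3.14, 0.082, 0.002]
wrist_force: [-0.4, 0.2, 0.4]
width: 1.003
finger_force: 0.0
[ 0.47328052 -0.23091977  0.1083426 ] [-3.13972291e+00  8.20334188e-02  2.06746710e-03]
clock: 19.62
position: [0.4732, -0.2313, 0.0923]
tool_rot: [-3.139, 0.082, 0.003]
wrist_force: [-0.3, 0.3, 0.2]
width: 1.002
finger_force: 0.0
```

```bash
python3 -m handwheel '[[[1,0,0,0,0],[1,0,0,0,0],[1,0,0,0,0],[1,0,0,0,0],[1,0,0,0,0]]]' 40
python3 -m handwheel '[[[1,0,0,0,0],[1,0,0,0,0],[1,0,0,0,0]]]'
```

```text
clock: 20.25
position: [0.4741, -0.2321, 0.094]
tool_rot: [3.14, -0.081, 0.001]
wrist_force: [-2.0, 2.1, 5.4]
width: 0.225
finger_force: 41.4
clock: 20.62
position: [0.4741, -0.2321, 0.094]
tool_rot: [3.14, -0.081, 0.001]
wrist_force: [-2.6, 1.2, 6.7]
width: 0.222
finger_force: 41.4
```

```bash
python3 -m handwheel '[[[1,0.0005,0.0094,0,-0.1],[1,0.0019,0.0187,0,-0.2],[1,0.0042,0.0278,0,-0.3],[1,0.0074,0.0366,0,-0.4],[1,0.0115,0.0451,0,-0.5]]]'
python3 -m handwheel '[[[1,0.0005,0.0094,0,-0.1],[1,0.0019,0.0187,0,-0.2],[1,0.0042,0.0278,0,-0.3],[1,0.0074,0.0366,0,-0.4],[1,0.0074,0.0366,0,-0.4]]]'
python3 - <<'E'
from h import *
o=get_obs();r=o["tool_rot"];print(o["position"],np.degrees(2*np.arctan2(r[1],r[0]))%360)
d=o["position"][:2]-[.5665,-.2365];print(np.degrees(np.arctan2(d[1],d[0]))%360,np.hypot(*d))
s=get_image("side");t=get_image("top");cv2.imwrite("pics/side5.png",s);cv2.imwrite("pics/top5.png",t)
E
```

```text
clock: 21.25
position: [0.4837, -0.2778, 0.094]
tool_rot: [3.062, 0.702, 0.002]
wrist_force: [2.0, 4.4, 4.6]
width: 0.225
finger_force: 40.9
clock: 21.88
position: [0.5067, -0.3075, 0.0941]
tool_rot: [2.862, 1.292, 0.003]
wrist_force: [2.8, 3.0, 5.2]
width: 0.227
finger_force: 41.2
[ 0.50666776 -0.30752929  0.09405622] 48.58616323468982
229.89054696548084 0.09287118340050275
```

```bash
python3 -m handwheel '[[[0,0,0,0,0],[0,0,0,0,0],[0,0,0,0,0],[0,0,0,-0.05,0],[0,0,0,-0.1,0]]]'
python3 -m handwheel '[[[0,0,0,-0.035,0],[0,0.042,-0.047,-0.035,0],[0,0.084,-0.094,-0.035,0],[0,0.126,-0.141,-0.035,0],[0,0.168,-0.188,-0.035,0]]]'
cat > lev.py <<'E'
from h import *
import sys
t=get_image("top");s=get_image("side");k=sys.argv[1];cv2.imwrite(f"pics/t{k}.png",t);cv2.imwrite(f"pics/s{k}.png",s)
t0=cv2.imread("pics/top0.png")
def axis(P): 
    R=cv2.minAreaRect(P.astype(np.float32));(a,b),an=R[1],R[2]; return np.array(R[0]),R[1],(an if a>b else an+90)%180
def meas(n,im,bx,f,z):
    p=hull(im,bx,f,minarea=10);return axis(onplane(n,p,z))
redl=lambda h,s,v:((h<8)|(h>172))&(s>90)
print("line0",meas("top",t0,(362,160,418,212),redl,.096))
g=blob(t,(370,190,425,245),green);G=onplane("top",g,.112);print("lever",axis(G))
q=cv2.fitLine(G.astype(np.float32),cv2.DIST_L2,0,.001,.001).ravel();print("fit",np.degrees(np.arctan2(q[1],q[0]))%180)
gs=blob(s,(300,225,365,275),green);X,e=tri(cen(g),cen(gs));print("tri",X,e,plane("side",cen(gs),.112))
for A in ([.5667,-.2363],[.5663,-.2372]):
    d=cen(G.astype(np.float32))-A;print("dir from axis",np.degrees(np.arctan2(d[1],d[0]))%360,np.hypot(*d))
a=cv2.resize(t[150:245,350:445],(570,570),interpolation=cv2.INTER_CUBIC);cv2.imwrite(f"pics/c{k}.png",a)
E
python3 lev.py 6
```

```text
clock: 22.6
position: [0.5046, -0.3071, 0.1934]
tool_rot: [-2.862, -1.291, 0.002]
wrist_force: [0.4, -0.4, -0.2]
width: 1.007
finger_force: 0.0
clock: 23.22
position: [0.4752, -0.0575, 0.2282]
tool_rot: [2.864, 1.291, 0.0]
wrist_force: [0.6, 0.1, -0.0]
width: 0.994
finger_force: 0.0
line0 (array([ 0.56631398, -0.23724931]), (0.13285356760025024, 0.009867449291050434), 50.41225051879883)
lever (array([ 0.50527889, -0.30834845]), (0.07747449725866318, 0.022922992706298828), 51.16327667236328)
fit 47.0416
tri [ 0.50572993 -0.3063881   0.11072132] 0.0008703232201296544 [ 0.50418387 -0.30781452  0.112     ]
dir from axis 229.07202477243538 0.09263743441063989
dir from axis 228.89245294167827 0.09169586051970323
```

View pics/c6.png

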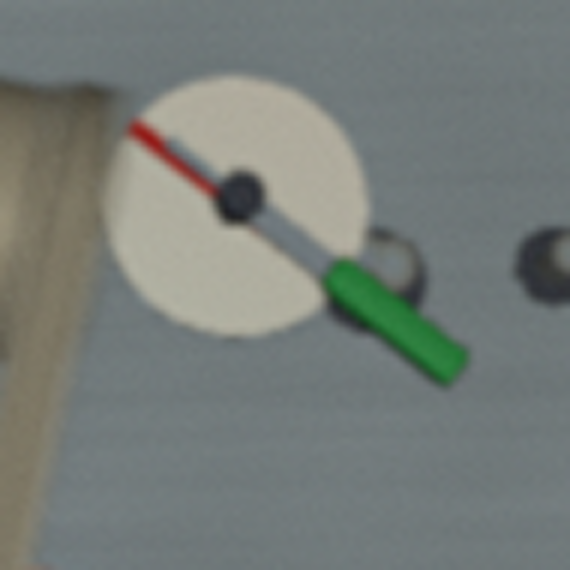

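```bash
cat > pca.py <<'E'
from h import *
import sys
def pca(im,bx,col,z,thr=25):
    x0,y0,x1,y1=bx;c=im[y0:y1,x0:x1].astype(float);o=[i for i in range(3) if i!=col]
    w=c[...,col]-np.maximum(c[...,o[0]],c[...,o[1]]);w[w<thr]=0
    m=(w>0).astype(np.uint8);n,l,st,_=cv2.connectedComponentsWithStats(m,connectivity=8)
    for i in range(1,n):
        if st[i,4]<4:w[l==i]=0
    v,u=np.nonzero(w);W=w[v,u];Q=onplane("top",np.c_[u+x0,v+y0],z)
    mu=np.average(Q,0,W);C=np.cov(Q.T,aweights=W);e,V=np.linalg.eigh(C);d=V[:,1]
    return mu,np.degrees(np.arctan2(d[1],d[0]))%180,np.sqrt(12*e)
if __name__=="__main__":
    print("cam",ray("top",(0,0))[0])
    t0=cv2.imread("pics/top0.png");print("line0",pca(t0,(362,160,418,212),2,.096))
    print("lever0",pca(t0,(370,190,425,245),1,.114,15))
    for k in sys.argv[1:]:
        t=cv2.imread(f"pics/t{k}.png");l=pca(t,(362,160,418,212),2,.096);print(k,"line",l)
        g=pca(t,(370,190,425,245),1,.114,15);d=g[0]-[.5665,-.2367];print("lever",g,"from axis",np.degrees(np.arctan2(d[1],d[0]))%180)
        # hub (dark), z .12
        b=blob(t,(375,170,405,200),lambda h,s,v:v<90);print("hub",plane("top",cen(b),.115),cv2.contourArea(b))
E
python3 pca.py 6
```

```text
cam [ 0.28075246 -0.04909601  1.56567225]
line0 (array([ 0.56641081, -0.23719541]), np.float64(50.370574786083225), array([0.00945459, 0.14455462]))
lever0 (array([ 0.47173786, -0.23114577]), np.float64(176.68466056679878), array([0.01810673, 0.07797825]))
6 line (array([ 0.59339526, -0.20280563]), np.float64(46.581572070864965), array([0.0084107 , 0.05246106]))
lever (array([ 0.50599735, -0.30619831]), np.float64(47.62832773590162), array([0.01944606, 0.07173931])) from axis 48.9583791916055
hub [ 0.56610875 -0.23572953  0.115     ] 49.90625
```

```bash
sed -i 's/425,245/440,245/' pca.py lev.py; python3 pca.py 6
```

```text
cam [ 0.28075246 -0.04909601  1.56567225]
line0 (array([ 0.56641081, -0.23719541]), np.float64(50.370574786083225), array([0.00945459, 0.14455462]))
lever0 (array([ 0.47173786, -0.23114577]), np.float64(176.68466056679878), array([0.01810673, 0.07797825]))
6 line (array([ 0.59339526, -0.20280563]), np.float64(46.581572070864965), array([0.0084107 , 0.05246106]))
lever (array([ 0.50452505, -0.30833823]), np.float64(49.092478034921726), array([0.01954562, 0.07660689])) from axis 49.136590956564845
hub [ 0.56610875 -0.23572953  0.115     ] 49.90625
```

Lever at 49.1°, line at 50.4°: regrip and turn 0.022 rad more.

```bash
python3 -m handwheel '[[[0,-0.042,0.047,0,0],[0,-0.084,0.094,0,0],[0,-0.126,0.141,0,0],[0,-0.168,0.188,0,0],[0,-0.168,0.188,0,-0.009]]]'
python3 -m handwheel '[[[0,0,0,0.05,0],[0,0,0,0.1,0],[0,0,0,0.135,0],[0,0,0,0.135,0]]]'
python3 -m handwheel '[[[1,0,0,0,0],[1,0,0,0,0],[1,0,0,0,0],[1,0,0,0,0],[1,0,0,0,0]]]' 40
python3 -c "
from h import *
o=get_obs();r=o['tool_rot'];print(o['position'],np.degrees(2*np.arctan2(r[1],r[0]))%360)"
python3 -m handwheel '[[[1,0,0.001,0,-0.011],[1,0,0.0021,0,-0.022],[1,0,0.0021,0,-0.022],[1,0,0.0021,0,-0.022]]]'
python3 -c "
from h import *
o=get_obs();r=o['tool_rot'];print(o['position'],np.degrees(2*np.arctan2(r[1],r[0]))%360)"
```

```text
clock: 23.95
position: [0.5045, -0.314, 0.2269]
tool_rot: [-2.86, -1.298, 0.003]
wrist_force: [-0.4, -0.4, -0.2]
width: 1.001
finger_force: 0.0
clock: 24.45
position: [0.5031, -0.3074, 0.0896]
tool_rot: [-2.852, -1.303, 0.006]
wrist_force: [0.5, 0.9, 0.5]
width: 0.994
finger_force: 0.0
clock: 25.08
position: [0.5062, -0.3099, 0.0947]
tool_rot: [2.856, 1.305, 0.001]
wrist_force: [-1.9, 2.0, 6.3]
width: 0.229
finger_force: 41.0
[ 0.50617832 -0.30991767  0.0946568 ] 49.11597314203608
clock: 25.58
position: [0.5077, -0.3111, 0.0946]
tool_rot: [2.842, 1.337, 0.001]
wrist_force: [-1.8, 1.9, 6.3]
width: 0.23
finger_force: 40.8
[ 0.50766516 -0.31112966  0.09462724] 50.37198598098401
```

```bash
python3 -m handwheel '[[[0,0,0,0,0],[0,0,0,0,0],[0,0,0,0,0],[0,0,0,-0.05,0],[0,0,0,-0.1,0]]]'
python3 -m handwheel '[[[0,0,0,-0.035,0],[0,0.042,-0.047,-0.035,0],[0,0.084,-0.094,-0.035,0],[0,0.126,-0.141,-0.035,0],[0,0.168,-0.188,-0.035,0]]]'
python3 -m handwheel '[[[0,0.05,-0.03,0,0],[0,0.1,-0.06,0,0],[0,0.1,-0.06,0,0]]]'
python3 lev.py 7; python3 pca.py 7
```

```text
clock: 26.2
position: [0.5066, -0.3105, 0.1935]
tool_rot: [-2.841, -1.335, 0.002]
wrist_force: [0.5, -1.2, 0.1]
width: 1.001
finger_force: 0.0
clock: 26.82
position: [0.4695, -0.062, 0.2283]
tool_rot: [2.843, 1.336, 0.001]
wrist_force: [1.3, -0.4, 1.1]
width: 0.999
finger_force: 0.0
clock: 27.2
position: [0.4876, 0.0555, 0.2283]
tool_rot: [-2.839, -1.344, -0.001]
wrist_force: [0.1, -0.1, 1.0]
width: 1.001
finger_force: 0.0
line0 (array([ 0.56631398, -0.23724931]), (0.13285356760025024, 0.009867449291050434), 50.41225051879883)
lever (array([ 0.50745326, -0.31078261]), (0.07836444675922394, 0.02289479598402977), 53.01191329956055)
fit 51.324493
tri [ 0.50696159 -0.31025979  0.11198543] 0.00047037973685210065 [ 0.50670161 -0.31023156  0.112     ]
dir from axis 231.21864412443554 0.09490024524430096
dir from axis 231.0650201570352 0.09394845523360726
cam [ 0.28075246 -0.04909601  1.56567225]
line0 (array([ 0.56641081, -0.23719541]), np.float64(50.370574786083225), array([0.00945459, 0.14455462]))
lever0 (array([ 0.47173786, -0.23114577]), np.float64(176.68466056679878), array([0.01810673, 0.07797825]))
7 line (array([ 0.59419055, -0.2018069 ]), np.float64(46.1110508966347), array([0.00848286, 0.05406833]))
lever (array([ 0.50718538, -0.31029258]), np.float64(51.36176744071396), array([0.01959522, 0.07676758])) from axis 51.131660587072105
hub [ 0.56612819 -0.23576781  0.115     ] 49.59375
```

View pics/c7.png

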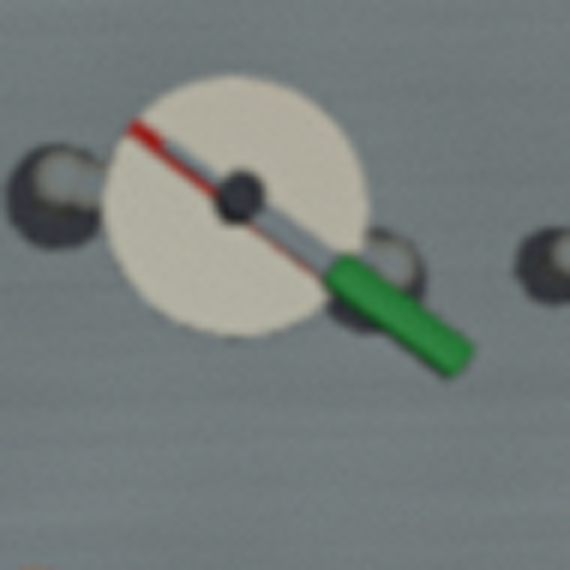

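Overshot by about 0.9° because regripping nudged the lever. Going back to the release pose for a small back-turn.

```bash
python3 -m handwheel '[[[0,-0.05,0.03,0,0],[0,-0.1,0.06,0,0],[0,-0.14,0.105,0,0],[0,-0.18,0.15,0,0],[0,-0.22,0.195,0,0]]]'
python3 -m handwheel '[[[0,-0.04,0.044,0,0],[0,-0.048,0.053,0,0],[0,-0.048,0.053,0,0],[0,-0.048,0.053,0,0],[0,-0.048,0.053,0,0]]]'
python3 -c "
from h import *
o=get_obs();r=o['tool_rot'];print(o['position'],np.degrees(2*np.arctan2(r[1],r[0]))%360)"
```

```text
clock: 27.92
position: [0.4964, -0.246, 0.2284]
tool_rot: [2.844, 1.332, 0.0]
wrist_force: [1.1, 0.4, 0.9]
width: 1.002
finger_force: 0.0
clock: 28.55
position: [0.5077, -0.3118, 0.2286]
tool_rot: [2.842, 1.338, 0.0]
wrist_force: [0.2, 0.5, -0.2]
width: 0.999
finger_force: 0.0
[ 0.50774578 -0.3118476   0.22860785] 50.43324469963581
```

```bash
python3 -m handwheel '[[[0,0,0,0.05,0],[0,0,0,0.1,0],[0,0,0,0.135,0],[0,0,0,0.135,0],[0,0,0,0.135,0]]]'
python3 -m handwheel '[[[1,0,0,0,0],[1,0,0,0,0],[1,0,0,0,0],[1,0,0,0,0],[1,0,0,0,0]]]' 40
python3 -c "
from h import *
o=get_obs();r=o['tool_rot'];print(o['position'],np.degrees(2*np.arctan2(r[1],r[0]))%360)"
python3 -m handwheel '[[[1,0,-0.0008,0,0.008],[1,0,-0.0015,0,0.0155],[1,0,-0.0015,0,0.0155],[1,0,-0.0015,0,0.0155]]]'
python3 -c "
from h import *
o=get_obs();r=o['tool_rot'];print(o['position'],np.degrees(2*np.arctan2(r[1],r[0]))%360)"
python3 -m handwheel '[[[0,0,0,0,0],[0,0,0,0,0],[0,0,0,0,0],[0,0,0,-0.05,0],[0,0,0,-0.1,0]]]'
python3 -m handwheel '[[[0,0,0,-0.035,0],[0,0.042,-0.047,-0.035,0],[0,0.084,-0.094,-0.035,0],[0,0.126,-0.141,-0.035,0],[0,0.168,-0.188,-0.035,0]]]'
python3 -m handwheel '[[[0,0.05,-0.03,0,0],[0,0.1,-0.06,0,0],[0,0.1,-0.06,0,0]]]'
python3 lev.py 8; python3 pca.py 8
```

```text
clock: 29.18
position: [0.5087, -0.3131, 0.0953]
tool_rot: [2.841, 1.337, 0.002]
wrist_force: [0.2, -0.2, 0.6]
width: 1.0
finger_force: 0.0
clock: 29.8
position: [0.5076, -0.3131, 0.0938]
tool_rot: [2.843, 1.337, -0.0]
wrist_force: [-3.3, 1.6, 5.1]
width: 0.226
finger_force: 39.5
[ 0.50755603 -0.31308281  0.09381723] 50.37759342410612
clock: 30.3
position: [0.5063, -0.3121, 0.0938]
tool_rot: [2.853, 1.315, -0.0]
wrist_force: [-1.9, 1.7, 5.4]
width: 0.232
finger_force: 39.5
[ 0.5063393  -0.31209178  0.09379601] 49.490655536936515
clock: 30.92
position: [0.5058, -0.3116, 0.1935]
tool_rot: [-2.852, -1.313, 0.002]
wrist_force: [1.2, -0.4, 0.1]
width: 0.999
finger_force: 0.0
clock: 31.55
position: [0.4725, -0.0625, 0.2283]
tool_rot: [2.854, 1.313, 0.001]
wrist_force: [0.9, -0.4, 0.5]
width: 0.997
finger_force: 0.0
clock: 31.92
position: [0.4924, 0.0546, 0.2283]
tool_rot: [-2.849, -1.322, -0.001]
wrist_force: [0.4, -0.5, -0.2]
width: 1.002
finger_force: 0.0
line0 (array([ 0.56631398, -0.23724931]), (0.13285356760025024, 0.009867449291050434), 50.41225051879883)
lever (array([ 0.50712919, -0.31044489]), (0.0782182365655899, 0.022586554288864136), 53.14967727661133)
fit 51.162663
tri [ 0.5066141  -0.31007677  0.11198299] 0.0005599272129240098 [ 0.50630497 -0.31004277  0.112     ]
dir from axis 231.01308048008713 0.09496755835663521
dir from axis 230.85748720104914 0.09401668718872053
cam [ 0.28075246 -0.04909601  1.56567225]
line0 (array([ 0.56641081, -0.23719541]), np.float64(50.370574786083225), array([0.00945459, 0.14455462]))
lever0 (array([ 0.47173786, -0.23114577]), np.float64(176.68466056679878), array([0.01810673, 0.07797825]))
8 line (array([ 0.5941014 , -0.20182461]), np.float64(46.168542277644846), array([0.00853427, 0.05330241]))
lever (array([ 0.5068932 , -0.31010581]), np.float64(51.048258583425444), array([0.01964514, 0.07671602])) from axis 50.92280150387421
hub [ 0.56608697 -0.23575861  0.115     ] 49.25
```

View pics/s8.png

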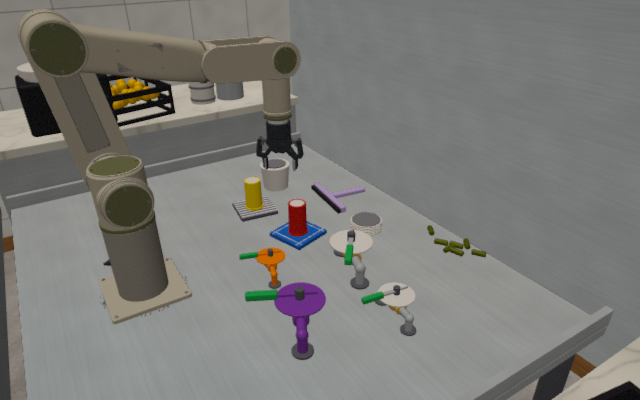

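The side view shows yellow on the rinser (253,193), red on the mat (298,217) and the lever at (349,252) along the line. The gripper is clear of everything. Handing in.

```bash
python3 -c "
from cell import *
print(sign_off())"
```

```text
the job is handed in; nothing more can be done
None
```

The job is handed in after about 32 s: the tubs are swapped upside down and within about 1 mm of centre, then the lever was turned to within about 0.6° of the red line, and the pail, lids and squeegee were left alone.

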